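# Bring a stringing stand's side support up to a racquet frame and lock it

### The job

The racquet frame is mounted in the stringing stand, but the side support on the right-hand cross arm still stands off from it with its lever up. Slide that support in along its arm until its rubber pad just rests against the rim, pressing on the frame no harder than 15 N so that it is not pushed out of shape, then press the support's small lever fully down to lock it there. Leave the other tools and parts on the cart where they are.

Things in the scene. Friction and masses are not known exactly. Their poses are not given: they have to be found in the camera images.
- stand: Fixed table-top stringing stand: base plate 280 x 300 x 30 mm, column, turntable beam along its x and a cross arm, 44 mm wide, 278 mm long each way, along its y, both with top face 152 mm high. End mounts at 108 mm either way along x rise to 230 mm. Crank head, 235 mm high, 340 to 550 mm out to +y. Origin: base centre at cart-top level; x points from racquet head tip to handle, y left, z up.
- racquet: Bare red aluminium junior racquet frame, 535 mm long, clamped level in the end mounts, immovable; origin and axes are the stand's. Hoop 280 x 230 mm outside, centred over the stand's origin, of round 20 mm tube with its centre 200 mm above the cart top; handle to +x. Nothing (support pad, fingers, arm) may press on it with more than 15 N.
- rim_side (a point): The outermost point of the hoop on its right side (the stand's -y side), at tube-centre height, where the support's pad must come to rest; axes as the stand's.
- pad_face (a point): Centre of the front face of the support's black rubber pad (40 wide x 24 high x 12 mm thick), which faces the rim (+y of the stand), at the height of rim_side; axes as the stand's. It touches the rim when its y distance to rim_side is 0. The pad is soft: it gives 0.2 mm for each N of push (15 N squeeze it 3 mm).
- push_face (a point): Centre of the flat outer end face (44 wide x 28 high, 152 to 180 mm above the cart top) of the support's steel carriage, 88 mm farther out (-y of the stand) than pad_face, facing -y of the stand. Push here to slide the support in; the cross arm's top is at this face's lower edge. The carriage is 76 mm long; an upright at its inner end, to 214 mm above the cart top, carries the pad.
- support (a joint): How far the support has been slid in along the cross arm, m: 0 fully out; the pad meets the rim at 0.060. It starts between 0 and 0.035. It slides along the stand's +y against about 3 N of friction and stays where it is left (at rest it cannot keep more than about 3 N on the rim).
- lever (a joint): The support's small dark steel cam lever, rad: 0 = raised 50 degrees above level; 0.873 = fully down, lying level (end stop). It starts raised, 0 to 0.2, moves against light friction (about 3 N pressed down at 40 mm from the pivot) and stays where it is left.
- lever_pivot (a point): Pivot of that lever, 12 mm above the carriage's top (192 mm above the cart top), 52 mm inward (+y of the stand) from push_face; it turns about the stand's y axis. The lever is a bar 76 mm long, 12 wide and 7 thick that points to the stand's -x side, past the carriage's side.
- lever_tip (a point): Free end of that lever, 76 mm from the pivot, towards the stand's -x side and up; it comes down to the height of the pivot when the lever is fully down.
- punch: Steel pin punch, 115 mm long, 12 mm thick, lying along its x axis on the stand's base plate; origin at the middle of its underside. Leave alone.
- guard1: White plastic bumper guard strip, a curved piece about 160 mm long, 11 mm high, lying on the cart. Leave alone.
- guard2: A second bumper guard like the first. Leave alone.
- tin: Squat round tin of grommets with its press-fit lid on, 92 mm across, 35 mm high; origin under its centre. Leave alone.
- awl: Screwdriver with a wooden handle lying on the cart. Leave alone.
- tape: Roll of grip tape lying flat, 64 mm across, 27 mm high. Leave alone.
- flyclamp: Loose flying string clamp, 70 mm long, 14 mm high. Leave alone.

How it is judged:
On the way, in this order (a step that is already met when the one before it is completed fails the run):
1. with its lever still up, the support is slid in until its pad rests against the rim (within 1.5 mm) (y of pad_face in the frame of rim_side above -0.0015 m and value of joint lever below 0.5 rad), for 0.2 s.
2. the support's lever is pressed down (value of joint lever above 0.753 rad), for 0.2 s.
At the end, for the whole second after the job is handed in: The support's pad rests against the rim (gap at most 1.5 mm) and its lever is down (within 0.12 rad of its level end stop) (y of pad_face in the frame of rim_side above -0.0015 m and value of joint lever above 0.753 rad); the robot touches nothing.
It fails at once if something presses on the racquet frame with more than 15 N (contact force between racquet and anything else above 15 N).
It fails at once if a bystander is moved by more than 20 mm (distance of any of punch, guard1, guard2, tin, awl, tape, flyclamp from where it was at the start of the episode above 0.02 m).
It also fails if it takes over 45 s, if anything falls off the work surface, if the arm or the gripper's body presses on something with over 40 N, if the wrist force passes 120 N, or if a joint passes its speed limit or range.

### The arm

A 7-joint arm with a two-finger parallel gripper is mounted at the origin on the work surface. World frame = base frame: x ahead of the robot, y to its left, z up, the work surface at z = 0. Lengths are in m, angles in rad, forces in N, time in s.
With the tool pointing down it reaches from about 0.425 to 0.975 m from the base axis. Payload 16.7 kg.
Tool frame: the origin (TCP) lies at the centre of the arm's flange, where the gripper is bolted on; the fingertips stand 173 mm ahead of it and the grasp point (between the pads) lies 155 mm ahead of it (manip.finger_overhang is the distance from the TCP to the fingertips, in m); z points along the fingers, y is the line along which they close (so a half turn about z gives the same grasp; the last joint's range is limited). The gripper opens to 85 mm and grips with 20 to 120 N. Pads are 22 mm wide; open, the fingers measure 114 mm over their backs; the gripper's body (76 mm by 85 mm) begins 54 mm behind the grasp point. The pads swing forward as they close: fully open they stand 13 mm farther back than shut.
Start: joints at [0.994, 0.426, 0.074, 1.606, -0.034, 1.111, -0.067], TCP at [0.28, -0.614, 0.405] pointing down, gripper open.
Joint ranges: [-2.85, 2.85], [-0.5, 2.14], [-1.23, 1.37], [0.21, 2.46], [-1.02, 4.16], [0.16, 2.05], [-2.73, 2.73]. Speed limits (rad/s): [1.89, 1.89, 2.39, 2.39, 3.01, 3.01, 3.01].

### API

Orientations are given as a rotation vector (axis times angle).
In Python, from station import manip gives the robot as it stands.
- The arm moves only by the tool send_rows, never from a script. Its argument "plan" is one flat list of numbers, 7 for each row, row after row: the turn, a rotation vector about the tool's x, y, z in degrees, then the shift along the tool's x, y, z in cm, then the finger opening in cm, from 0 to 8.54. A call has exactly 5 rows; each row is the pose to reach, as a shift and turn from the pose commanded when the call began, along the tool's axes at that moment; what a row does not reach only later rows make up. A row lasts 1/10 s, in which the tool goes at most 50 mm and 8.59 degrees, less where a joint would pass 70% of its speed; a pose out of reach is approached as far as the arm can. A call with a gripper value outside its range is refused whole. The fingers move at their own pace and stop on an object; "newtons" is the grip in N (left out, the last holds). Time passes only in rows, so rows that repeat a pose let the fingers close, or fill a call up. It gives the time, the measured TCP pose, the force, the opening and the grip force at its end, in the units of the state.
- manip.get_state(): the state, without advancing time (a new reading comes with each control period).
- manip.capture(name): name is "scene" or "top" or "wrist"; returns a dict with "image" (480x640x3 uint8, red, green, blue), "vfov" (degrees; the focal length in pixels is half the picture's height over the tangent of half this angle, whatever the lens; pixels are square), "cx", "cy" (the principal point, pixels), "eye" and "attitude" of the camera in the world; the wrist camera has in their place "tool_from_camera" (4x4, takes a point from camera to tool coordinates, whose origin is the TCP and whose axes are the flange's). Camera axes: x right, y down, z forward; pixel columns grow to the right and rows downward; lengths in m; the calibration is good to about 2 mm. A picture is of the moment at which its call begins: read the wrist's pose just before it. There is no depth.
- manip.finish_job(): hands the job in; it is judged then, once.
The state is a dict: "t": time; "joint_pos": joint angles; "dq": joint speeds; "joint_torque": joint torques, N m; "position": TCP position; "ee_rot": TCP orientation; "force": force on the tool from outside, world axes, zero at the start; "torque": the same for the moment, N m; "finger_gap": finger opening in m; "gripper_force": force on a finger pad.
Only numpy, scipy, OpenCV 4.12 (cv2) and the standard library are available. Lean on these libraries where they do the work, as an engineer would, in place of code of your own. Each camera call takes 0.05 s, during which the arm holds its last target. There are 200 camera calls.

## Working session

There is one attempt and no reset: what is moved stays moved. The work goes in short steps, Python scripts to look and compute and a tool call to move; the robot and the scene stay as the last step left them, time stands still between calls to the robot, and variables do not carry over. Pictures are saved under pics/ and viewed, at most 10 in all, crops included, and the job is handed in when it is done.

Besides the shell and the picture viewer there is one more tool, called after ">>>" in YAML: its name, and indented under it one key for each argument. send_rows: Moves the arm, as the interface text tells. Its arguments: {"type":"object","properties":{"plan":{"type":"array","items":{"type":"number"}},"newtons":{"type":"number"}},"required":["plan"]}

```bash
ls; mkdir -p pics
python3 - <<'E'
from station import manip
import cv2,numpy as np
s=manip.get_state(); print(s)
for n in("scene","top","wrist"):
    c=manip.capture(n); cv2.imwrite(f"pics/{n}0.png",c["image"][:,:,::-1])
    print(n,{k:v for k,v in c.items() if k!="image"})
    np.savez(f"pics/{n}0.npz",**c)
E
```

```text
pics
{'t': 0.0, 'joint_pos': array([ 0.99351005,  0.42673539,  0.07384179,  1.60665024, -0.03409254,
        1.11079867, -0.06711652]), 'dq': array([-0.00076451,  0.0006518 , -0.00079213, -0.00090427,  0.00069812,
        0.00012275,  0.00031431]), 'joint_torque': array([ 1.69852228e-03, -9.49842381e+01,  3.76207307e+00, -4.63524163e+01,
        1.92151550e-02,  9.97158786e-03,  2.60750099e-06]), 'position': array([ 0.27993581, -0.61399439,  0.40398884]), 'ee_rot': array([-3.06876685e+00, -6.66523883e-01,  5.99503746e-04]), 'force': array([-0.31321553, -0.29854565, -0.1412517 ]), 'torque': array([ 0.01297104, -0.02826895,  0.04063846]), 'gripper_force': 0.0, 'finger_gap': 0.08544185299875041}
scene {'vfov': 55.03569321239449, 'cx': 318.30802172348535, 'cy': 241.1132537354104, 'eye': array([ 0.93123697, -0.68579663,  0.75944666]), 'attitude': array([-2.153621  , -0.71606006,  0.31231657])}
top {'vfov': 42.63000441857817, 'cx': 317.88154520047533, 'cy': 243.3328796044288, 'eye': array([ 0.25735929, -0.07376253,  1.63678653]), 'attitude': array([-2.14340781,  2.1313446 , -0.2007105 ])}
wrist {'vfov': 66.68901564446888, 'cx': 321.3124621030884, 'cy': 234.40159731665682, 'tool_from_camera': array([[-1.25256575e-03, -9.49038853e-01, -3.15156607e-01,
         8.04755469e-02],
       [ 9.99998957e-01, -1.41551034e-03,  2.88142030e-04,
         6.07209041e-04],
       [-7.19565418e-04, -3.15155918e-01,  9.49039635e-01,
         3.16645999e-02],
       [ 0.00000000e+00,  0.00000000e+00,  0.00000000e+00,
         1.00000000e+00]])}
```

View pics/scene0.png

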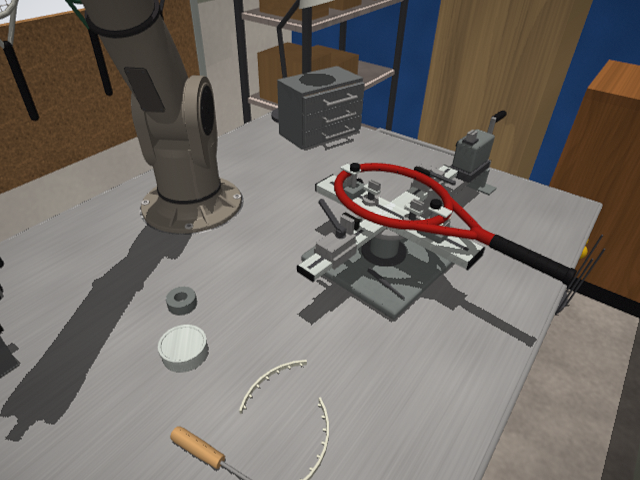

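View pics/top0.png

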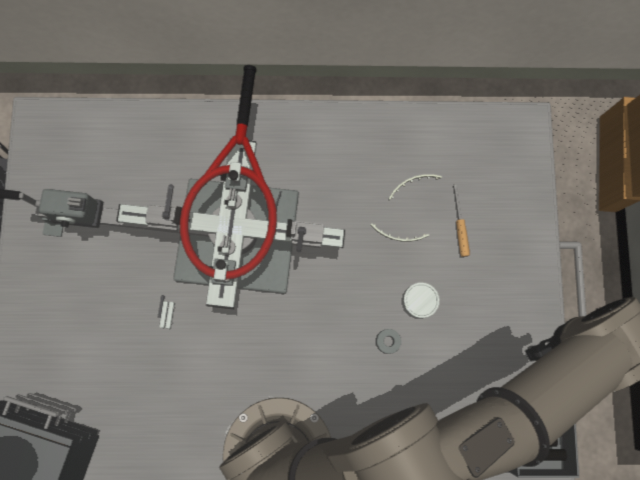

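The scene view shows the support at about (335,235) with its lever up, on the cross arm that ends near (305,270). In the top view the hoop is centred near (229,222), the right arm ends at (343,238) and the support is near (300,235).

```bash
cat > h.py <<'E'
import numpy as np,cv2
from scipy.spatial.transform import Rotation as R
def cam(c,st=None):
    f=240/np.tan(np.radians(float(c["vfov"]))/2)
    K=np.array([[f,0,c["cx"]],[0,f,c["cy"]],[0,0,1]],float)
    if "eye" in c: return K,R.from_rotvec(c["attitude"]).as_matrix(),np.array(c["eye"])
    T=np.eye(4);T[:3,:3]=R.from_rotvec(st["ee_rot"]).as_matrix();T[:3,3]=st["position"]
    T=T@c["tool_from_camera"]; return K,T[:3,:3],T[:3,3]
def cast(k,uv,z):
    K,A,e=k; uv=np.atleast_2d(np.array(uv,float))
    d=np.c_[uv,np.ones(len(uv))]@np.linalg.inv(K).T@A.T
    return e+d*((z-e[2])/d[:,2])[:,None]
def proj(k,P):
    K,A,e=k; q=(np.atleast_2d(P)-e)@A@K.T; return q[:,:2]/q[:,2:]
def red(im):
    h=cv2.cvtColor(np.ascontiguousarray(im),cv2.COLOR_RGB2HSV)
    return (((h[...,0]<8)|(h[...,0]>172))&(h[...,1]>150)&(h[...,2]>60)).astype(np.uint8)
E
python3 - <<'E'
from h import *
for n in("top","scene"):
    c=np.load(f"pics/{n}0.npz");k=cam(c);im=c["image"]
    m=red(im)
    # inner hole of hoop = child contour, largest
    cs,hi=cv2.findContours(m,cv2.RETR_CCOMP,cv2.CHAIN_APPROX_NONE)
    ext=max([x for x,h in zip(cs,hi[0]) if h[3]<0],key=cv2.contourArea)[:,0]
    w=cast(k,ext,0.2)[:,:2]
    # iteratively fit ellipse to outer boundary excluding handle side
    (cx,cy),_,_=cv2.fitEllipse(w.astype(np.float32)); ctr=np.array([cx,cy])
    far=w[np.argmax(np.linalg.norm(w-w.mean(0),axis=1))]
    for i in range(8):
        ax=(far-ctr)/np.linalg.norm(far-ctr)
        p=w[(w-ctr)@ax<0.05]
        (cx,cy),s,a=cv2.fitEllipse(p.astype(np.float32)); ctr=np.array([cx,cy])
    print(n,ctr,s,a,"handle yaw",np.degrees(np.arctan2(ax[1],ax[0])))
    if n=="top":
        a=cast(k,[[343,238],[118,212],[345,229],[343,246]],0.152);print(a)
    x0,y0=(260,180) if n=="top" else (280,170)
    cr=im[y0:y0+110,x0:x0+ (100 if n=="top" else 150)]
    cr=cv2.resize(cr,None,fx=4 if n=="top" else 2.7*1.4,fy=4 if n=="top" else 2.7*1.4,interpolation=cv2.INTER_CUBIC)
    cv2.imwrite(f"pics/{n}_c.png",cr[:,:,::-1])
a,b=cv2.imread("pics/top_c.png"),cv2.imread("pics/scene_c.png")
h=max(len(a),len(b));o=np.zeros((h,a.shape[1]+b.shape[1],3),np.uint8);o[:len(a),:a.shape[1]]=a;o[:len(b),a.shape[1]:]=b
o=cv2.resize(o,(800,int(h*800/o.shape[1])));cv2.imwrite("pics/both.png",o)
E
```

```text
top [0.5582518  0.12108296] (0.21251031756401062, 0.25247108936309814) 83.94355010986328 handle yaw -5.7654067469593295
[[ 0.53073956 -0.15605736  0.152     ]
 [ 0.59187544  0.39783151  0.152     ]
 [ 0.55330739 -0.16104572  0.152     ]
 [ 0.51080795 -0.15600423  0.152     ]]
scene [0.58338714 0.11822612] (0.21091213822364807, 0.34054791927337646) 84.38285827636719 handle yaw -176.48134467670153
```

View pics/both.png

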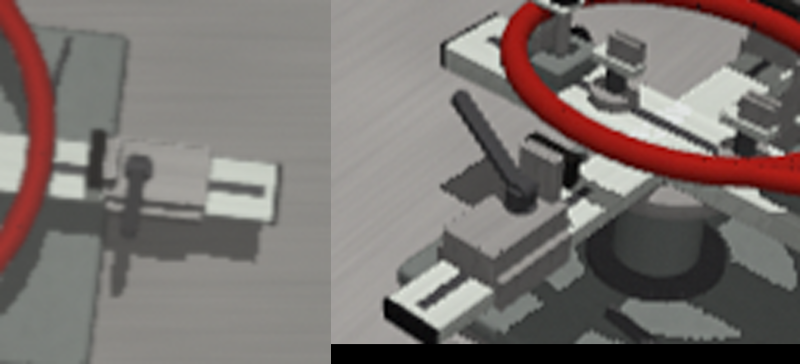

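```bash
cat >> h.py <<'E'
C=np.array([.560,.121]);YAW=np.radians(-6.)
X=np.array([np.cos(YAW),np.sin(YAW),0]);Y=np.array([-np.sin(YAW),np.cos(YAW),0])
def S(x,y,z): return np.r_[C,0]+x*X+y*Y+[0,0,z]
def tost(p): d=np.asarray(p)-np.r_[C,0]; return np.array([d@X,d@Y,d[2]])
Rt=np.c_[Y,X,[0,0,-1]]   # tool x = stand Y, tool y = stand X, down
def delta(tip):
    """turn(deg), shift(cm) in tool axes to bring the fingertips to stand point tip"""
    from station import manip
    s=manip.get_state();A=R.from_rotvec(s["ee_rot"]).as_matrix()
    t=S(*tip)+[0,0,manip.finger_overhang]
    print("t",s["t"],"tip now",(tost(s["position"]+A[:,2]*manip.finger_overhang)*1e3).round(1),"F",s["force"].round(1))
    print("turn",np.degrees(R.from_matrix(A.T@Rt).as_rotvec()).round(2),"shift cm",(A.T@(t-s["position"])*100).round(2))
E
python3 - <<'E'
from h import *
c=np.load("pics/top0.npz");k=cam(c)
for uv,z in (((323,233.8),.18),((343,238),.152),((301.8,230),.192)): print(tost(cast(k,uv,z)[0]))
delta((0,-.27,.225))
print(np.linalg.det(Rt))
E
```

```text
[-0.00056913 -0.22858294  0.18      ]
[-1.39764827e-04 -2.78598155e-01  1.52000000e-01]
[ 0.00066072 -0.17713746  0.192     ]
t 0.15 tip now [-201.8 -760.2  230.8] F [-0.7  0.  -0.6]
turn [-6.000e-02 -3.000e-02 -5.949e+01] shift cm [ 42.27 -32.     0.61]
1.0
```

>>> send_rows:
  plan: [0,0,-8,4,-3,0,0,0,0,-16,8,-6,0,0,0,0,-24,12,-9,0,0,0,0,-32,16,-12,0,0,0,0,-40,20,-15,0,0]
  newtons: 60

```text
t: 0.65
position: [0.4003, -0.3928, 0.4047]
ee_rot: [2.652, 1.684, -0.0]
force: [1.6, -1.0, -0.7]
finger_gap: 0.0123
gripper_force: 0.0
```

```bash
python3 -c "
from h import *
delta((0,-.27,.225))"
```

```text
t 0.65 tip now [-105.2 -527.7  231.3] F [ 1.6 -1.  -0.7]
turn [-0.000e+00  1.000e-02 -1.917e+01] shift cm [27.79  1.47  0.63]
```

>>> send_rows:
  plan: [0,0,-6,4.5,0.2,0,0,0,0,-12,9,0.5,0,0,0,0,-19.2,14,0.8,0,0,0,0,-19.2,18.5,1,0,0,0,0,-19.2,23,1.2,0,0]

```text
t: 1.15
position: [0.5101, -0.1905, 0.4048]
ee_rot: [2.34, 2.096, 0.0]
force: [1.5, -0.8, 0.1]
finger_gap: -0.0001
gripper_force: 0.0
```

```bash
python3 -c "
from h import *
delta((0,-.27,.225))"
```

```text
t 1.15 tip now [ -17.1 -315.   231.4] F [ 1.5 -0.8  0.1]
turn [ 0.    0.   -0.28] shift cm [4.51 1.69 0.64]
```

>>> send_rows:
  plan: [0,0,-0.3,2.2,0.8,0,0,0,0,-0.3,4.4,1.7,0,0,0,0,-0.3,4.4,1.7,0,0,0,0,-0.3,4.4,1.7,0,0,0,0,-0.3,4.4,1.7,0,0]

```text
t: 1.65
position: [0.5309, -0.1513, 0.4046]
ee_rot: [-2.336, -2.101, 0.001]
force: [-0.2, 0.0, -0.3]
finger_gap: 0.0
gripper_force: 0.0
```

Run:
```python
from h import *
from station import manip
delta((0,-.255,.161))
s=manip.get_state();c=manip.capture("wrist");k=cam(c,s);im=c["image"][:,:,::-1].copy()
np.savez("pics/w1.npz",**c,**{"position":s["position"],"ee_rot":s["ee_rot"]})
for P,col in ((S(0,-.2286,.18),(0,255,0)),(S(0,-.1766,.192),(255,0,0)),(S(0,-.278,.152),(255,0,255)),(S(0,-.115,.21),(255,255,0))):
    uv=proj(k,P)[0];print(uv);cv2.drawMarker(im,tuple(int(v) for v in uv),col,cv2.MARKER_CROSS,14,1)
cv2.imwrite("pics/w1.png",im)
```

```text
t 1.65 tip now [  -0.6 -273.9  231.2] F [-0.2  0.  -0.3]
turn [-0.03  0.01 -0.06] shift cm [1.88 0.05 7.02]
[322.47636066 182.19302527]
[322.40504176  73.52316282]
[322.45763524 250.23384204]
[ 322.30424705 -120.15611955]
```

View pics/w1.png

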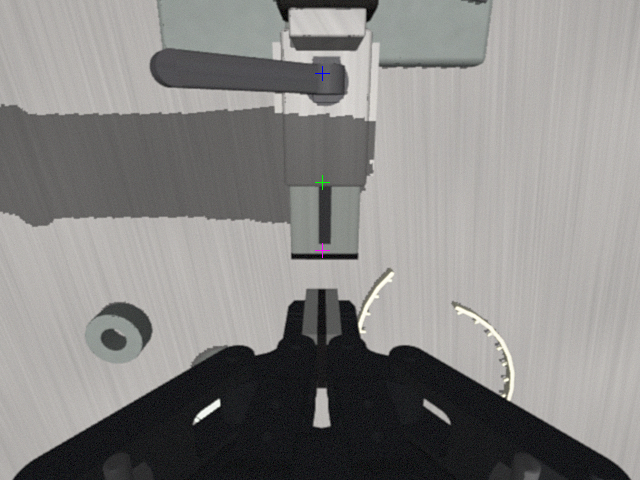

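The wrist view shows the carriage's outer face edge at about (325,186) and the lever pivot at (326,80), within 2 mm of prediction. The fingers are in line with the arm, ready to descend.

>>> send_rows:
  plan: [0,0,0,1.2,0.1,3.5,0,0,0,0,1.2,0.1,7,0,0,0,0,1.2,0.1,7,0,0,0,0,1.2,0.1,7,0,0,0,0,1.2,0.1,7,0]

```text
t: 2.2
position: [0.534, -0.1391, 0.3365]
ee_rot: [2.334, 2.1, 0.002]
force: [-0.5, 0.1, 0.9]
finger_gap: 0.0001
gripper_force: 0.0
```

```bash
python3 -c "
from h import *
delta((0,-.2405,.161))"
```

```text
t 2.2 tip now [   1.7 -261.5  163.1] F [-0.5  0.1  0.9]
turn [ 0.12  0.02 -0.04] shift cm [ 2.09 -0.14  0.21]
```

>>> send_rows:
  plan: [0,0,0,1,-0.1,0.2,0,0,0,0,1.8,-0.1,0.2,0,0,0,0,2.2,-0.1,0.2,0,0,0,0,2.6,-0.1,0.2,0,0,0,0,3,-0.1,0.2,0]

```text
t: 2.7
position: [0.5359, -0.1085, 0.3331]
ee_rot: [2.334, 2.102, 0.0]
force: [0.1, -3.9, 1.5]
finger_gap: -0.0
gripper_force: 1.6
```

```bash
python3 -c "
from h import *
delta((0,-.2148,.161))"
```

```text
t 2.7 tip now [ 1.000e-01 -2.308e+02  1.597e+02] F [ 0.1 -3.9  1.5]
turn [0.04 0.02 0.  ] shift cm [ 1.6   0.   -0.14]
```

>>> send_rows:
  plan: [0,0,0,0.3,0,0,0,0,0,0,0.6,0,0,0,0,0,0,0.8,0,0,0,0,0,0,1,0,0,0,0,0,0,1,0,0,0]

```text
t: 3.2
position: [0.5367, -0.0983, 0.3326]
ee_rot: [-2.334, -2.102, -0.0]
force: [-0.1, 0.0, 0.4]
finger_gap: 0.0003
gripper_force: 0.0
```

Run:
```python
from h import *
from station import manip
delta((0,-.2148,.161))
c=manip.capture("top");cv2.imwrite("pics/top2.png",cv2.resize(c["image"][190:280,240:350,::-1],None,fx=5,fy=5,interpolation=cv2.INTER_CUBIC))
c=manip.capture("scene");cv2.imwrite("pics/scene2.png",cv2.resize(c["image"][170:270,280:430,::-1],None,fx=5,fy=5,interpolation=cv2.INTER_CUBIC))
```

```text
t 3.2 tip now [  -0.3 -220.5  159.2] F [-0.1  0.   0.4]
turn [-0.02 -0.02  0.02] shift cm [ 0.58  0.02 -0.18]
```

View pics/scene2.png

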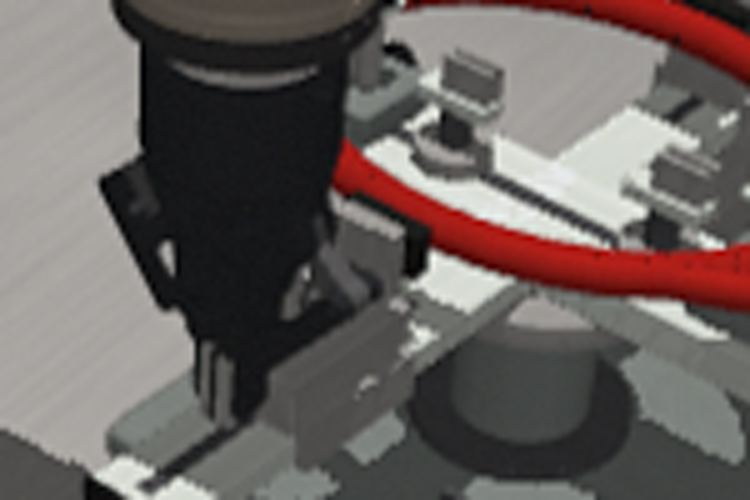

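The scene crop shows the fingertips against the carriage's outer face at about (240,410), with the black pad at (410,245) a few mm from the red rim.

>>> send_rows:
  plan: [0,0,0,0.05,0,0,0,0,0,0,0.1,0,0,0,0,0,0,0.15,0,0,0,0,0,0,0.2,0,0,0,0,0,0,0.25,0,0,0]

```text
t: 3.8
position: [0.5368, -0.0962, 0.3326]
ee_rot: [-2.334, -2.102, 0.001]
force: [-2.1, -3.3, -2.6]
finger_gap: 0.0
gripper_force: 1.5
```

>>> send_rows:
  plan: [0,0,0,0.03,0,0,0,0,0,0,0.06,0,0,0,0,0,0,0.09,0,0,0,0,0,0,0.12,0,0,0,0,0,0,0.15,0,0,0]

```text
t: 4.3
position: [0.5371, -0.0947, 0.3327]
ee_rot: [-2.335, -2.102, 0.0]
force: [-1.8, -3.4, -2.4]
finger_gap: 0.0004
gripper_force: 1.5
```

Friction only so far (about 3.5 N); keep on in 1 mm steps.

>>> send_rows:
  plan: [0,0,0,0.02,0,0,0,0,0,0,0.04,0,0,0,0,0,0,0.06,0,0,0,0,0,0,0.08,0,0,0,0,0,0,0.1,0,0,0]

```text
t: 4.8
position: [0.5372, -0.0937, 0.3327]
ee_rot: [-2.335, -2.102, -0.0]
force: [-3.1, -3.7, -1.5]
finger_gap: 0.0003
gripper_force: 1.8
```

>>> send_rows:
  plan: [0,0,0,0.02,0,0,0,0,0,0,0.04,0,0,0,0,0,0,0.06,0,0,0,0,0,0,0.08,0,0,0,0,0,0,0.1,0,0,0]

```text
t: 5.3
position: [0.5373, -0.0931, 0.3327]
ee_rot: [2.335, 2.102, -0.001]
force: [-2.4, -6.3, -1.1]
finger_gap: 0.0005
gripper_force: 3.2
```

>>> send_rows:
  plan: [0,0,0,0.02,0,0,0,0,0,0,0.04,0,0,0,0,0,0,0.05,0,0,0,0,0,0,0.05,0,0,0,0,0,0,0.05,0,0,0]

```text
t: 5.8
position: [0.5373, -0.0928, 0.3327]
ee_rot: [2.335, 2.101, -0.001]
force: [-2.5, -7.2, -2.0]
finger_gap: 0.0001
gripper_force: 3.6
```

Contact confirmed by force (about 4 N on the rim) and at the predicted position. Back off and rise.

>>> send_rows:
  plan: [0,0,0,-0.3,0,0,0,0,0,0,-1.5,0,0,0,0,0,0,-3,0,-3,0,0,0,0,-3,0,-7,0,0,0,0,-3,0,-10.5,0]

```text
t: 6.3
position: [0.5342, -0.123, 0.4395]
ee_rot: [2.335, 2.101, 0.001]
force: [0.3, 0.1, -0.0]
finger_gap: -0.0002
gripper_force: 0.0
```

Run:
```python
from h import *
from station import manip
delta((-.042,-.152,.27))
s=manip.get_state();c=manip.capture("wrist");k=cam(c,s);im=c["image"][:,:,::-1].copy()
for P,col in ((S(0,-.203,.18),(0,255,0)),(S(0,-.151,.192),(255,0,0)),(S(-.052,-.151,.245),(255,0,255)),(S(0,-.115,.2),(255,255,0))):
    uv=proj(k,P)[0];print(uv);cv2.drawMarker(im,tuple(int(v) for v in uv),col,cv2.MARKER_CROSS,14,1)
cv2.imwrite("pics/w2.png",im)
```

```text
t 6.3 tip now [  -0.  -245.3  266.1] F [ 0.3  0.1 -0. ]
turn [ 0.04 -0.03 -0.04] shift cm [ 9.33 -4.19 -0.38]
[321.33312625 176.95602166]
[321.17277039  86.07531727]
[194.89920296  77.20433495]
[321.0329406    7.01122129]
```

View pics/w2.png

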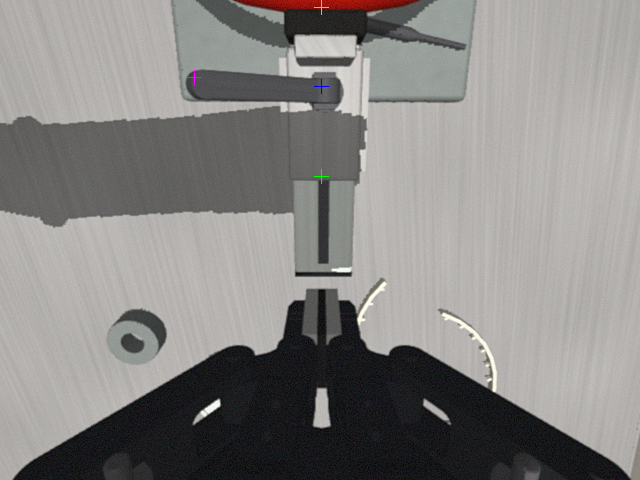

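The view shows the pad (325,20) against the red rim. The lever is still up, with its pivot at (326,90) and its tip at (195,85). Move over the lever.

>>> send_rows:
  plan: [0,0,0,3,-1.4,-0.4,0,0,0,0,6,-2.8,-0.4,0,0,0,0,9,-4.2,-0.4,0,0,0,0,9,-4.2,-0.4,0,0,0,0,9,-4.2,-0.4,0]

```text
t: 6.85
position: [0.502, -0.0281, 0.442]
ee_rot: [2.333, 2.103, 0.001]
force: [0.3, -1.0, 0.1]
finger_gap: 0.0001
gripper_force: 0.0
```

```bash
python3 -c "
from h import *
delta((-.042,-.155,.1955))"
```

```text
t 6.85 tip now [ -42.  -154.4  268.6] F [ 0.3 -1.   0.1]
turn [ 0.06 -0.    0.08] shift cm [-0.06  0.01  7.31]
```

>>> send_rows:
  plan: [0,0,0,0,0,1,0,0,0,0,0,2,0,0,0,0,0,3,0,0,0,0,0,3.7,0,0,0,0,0,4.4,0]

```text
validation failed for argument at $.pl...
```

>>> send_rows:
  plan: [0,0,0,0,0,0.5,0,0,0,0,0,1,0,0,0,0,0,1.5,0,0,0,0,0,2,0,0,0,0,0,2.4,0]

```text
validation failed for argument at $.pl...
```

```bash
python3 -c "
from h import *
delta((-.042,-.155,.1955))"
```

```text
t 6.85 tip now [ -42.  -154.4  268.6] F [ 0.3 -1.   0.1]
turn [ 0.06 -0.    0.08] shift cm [-0.06  0.01  7.31]
```

>>> send_rows:
  plan: [0,0,0,0,0,1,0,0,0,0,0,0,2,0,0,0,0,0,0,3,0,0,0,0,0,0,3.7,0,0,0,0,0,0,4.4,0]

```text
t: 7.35
position: [0.502, -0.0283, 0.3969]
ee_rot: [-2.334, -2.102, 0.0]
force: [-0.6, -0.0, 2.4]
finger_gap: 0.0001
gripper_force: 1.1
```

>>> send_rows:
  plan: [0,0,0,0,0,0.5,0,0,0,0,0,0,1,0,0,0,0,0,0,1.5,0,0,0,0,0,0,2,0,0,0,0,0,0,2.4,0]

```text
t: 7.85
position: [0.5018, -0.0281, 0.3733]
ee_rot: [-2.334, -2.102, 0.0]
force: [-2.1, -0.1, 3.0]
finger_gap: -0.0004
gripper_force: 1.2
```

```bash
python3 -c "
from h import *
delta((-.042,-.155,.1955))"
```

```text
t 7.85 tip now [ -42.3 -154.4  199.9] F [-2.1 -0.1  3. ]
turn [-0.02 -0.    0.01] shift cm [-0.06  0.03  0.44]
```

Pressing at 3 N; go on in small steps until the end stop shows.

>>> send_rows:
  plan: [0,0,0,0,0,0.1,0,0,0,0,0,0,0.2,0,0,0,0,0,0,0.3,0,0,0,0,0,0,0.4,0,0,0,0,0,0,0.4,0]

```text
t: 8.35
position: [0.5019, -0.0282, 0.3697]
ee_rot: [2.334, 2.102, 0.0]
force: [-0.6, -0.5, -0.0]
finger_gap: -0.0001
gripper_force: 0.1
```

>>> send_rows:
  plan: [0,0,0,0,0,0.03,0,0,0,0,0,0,0.06,0,0,0,0,0,0,0.1,0,0,0,0,0,0,0.1,0,0,0,0,0,0,0.1,0]

```text
t: 8.85
position: [0.5019, -0.0282, 0.3689]
ee_rot: [2.334, 2.102, 0.0]
force: [-1.6, 0.2, 4.8]
finger_gap: -0.0004
gripper_force: 2.5
```

>>> send_rows:
  plan: [0,0,0,0,0,0.05,0,0,0,0,0,0,0.1,0,0,0,0,0,0,0.1,0,0,0,0,0,0,0.1,0,0,0,0,0,0,0.1,0]

```text
t: 9.35
position: [0.502, -0.0281, 0.3685]
ee_rot: [2.334, 2.102, 0.0]
force: [-6.8, 0.5, 16.6]
finger_gap: -0.0
gripper_force: 8.4
```

The force jumps to 16.6 N at a tip height of 195.5 mm, so this is the end stop. Retract straight up.

>>> send_rows:
  plan: [0,0,0,0,0,-1,0,0,0,0,0,0,-4,0,0,0,0,0,0,-7,0,0,0,0,-4,0,-9,0,0,0,0,-8,0,-9,0]

```text
t: 9.85
position: [0.494, -0.1079, 0.461]
ee_rot: [2.329, 2.103, 0.005]
force: [1.2, -0.3, -0.7]
finger_gap: -0.0002
gripper_force: 0.0
```

Run:
```python
from h import *
from station import manip
delta((0,-.2,.25))
a=manip.capture("wrist")["image"][:300,100:500,::-1]
b=manip.capture("scene")["image"][170:280,280:430,::-1]
b=cv2.resize(b,(400,300),interpolation=cv2.INTER_CUBIC)
cv2.imwrite("pics/end.png",np.hstack([a,b]))
```

```text
t 9.85 tip now [ -40.8 -234.6  287.6] F [ 1.2 -0.3 -0.7]
turn [0.28 0.02 0.15] shift cm [3.45 4.16 3.78]
```

View pics/end.png

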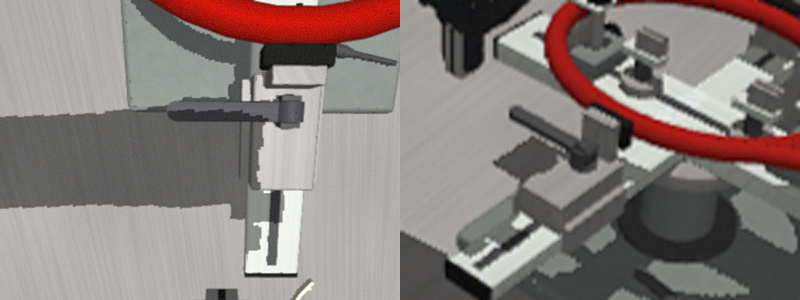

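Run:
```python
from h import *
k=cam(np.load("pics/scene0.npz"))
for th in(.0,.12,.3,.87):
    print(th,proj(k,S(-.076*np.cos(th),-.152,.192+.076*np.sin(th))))
print(proj(k,S(0,-.152,.192)))
```

```text
0.0 [[320.87683282 209.74844054]]
0.12 [[321.17827896 206.34290718]]
0.3 [[322.35102542 201.64486047]]
0.87 [[331.50134948 191.60636607]]
[[348.37693617 224.54397055]]
```

The lever tip is seen at (322,210) and the level prediction is (321,210), so the lever is fully down. The pad sits against the rim and the gripper is clear.

```bash
python3 -c "
from station import manip
print(manip.finish_job())"
```

```text
the job is handed in; nothing more can be done
None
```

I slid the support in until its pad rested on the rim (about 4 N, estimated from the wrist force), pressed its lever down to the end stop, backed the gripper clear and handed the job in at about 10 s; the hand-in gave no verdict.

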